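Click the needle in

ROBOT

A 6-joint arm with a two-finger parallel gripper is mounted at the origin on the work surface. World frame = base frame: x ahead of the robot, y to its left, z up, the work surface at z = 0. Lengths are in m, angles in rad, forces in N, time in s.
With the tool pointing down it reaches from about 0.35 to 0.775 m from the base axis. Payload 5.5 kg.
Tool frame: the origin (TCP) lies midway between the tips of the shut fingers; the grasp point (between the pads) lies 19 mm behind it; z points along the fingers, y is the line along which they close (so a half turn about z gives the same grasp; the last joint's range is limited). The gripper opens to 85 mm and grips with 20 to 120 N. Pads are 22 mm wide; open, the fingers measure 114 mm over their backs; the gripper's body (76 mm by 85 mm) begins 54 mm behind the grasp point. The pads swing forward as they close: fully open they stand 13 mm farther back than shut.
Start: joints at [-1.427, 0.313, 0.046, 1.304, 0, 1.431], TCP at [0.161, -0.552, 0.231] pointing down, gripper open.
Joint ranges: [-2.76, 2.76], [-0.86, 1.69], [-1.03, 1.26], [-2.2, 2.34], [-1.47, 1.5], [-3.14, 3.14]. Speed limits (rad/s): [2.57, 2.57, 3.14, 3.14, 3.14, 3.14].

INTERFACE

Orientations are given as a unit quaternion [w, x, y, z].
In Python, from workcell import env gives the robot as it stands.
- The arm moves only by the tool move_arm, never from a script. Its argument "targets" is a list of rows, each a list of 3 entries, a list of its own where there are three numbers: the shift along the tool's x, y, z in mm, then the turn, a rotation vector about the tool's x, y, z in units of 10 degrees (1.0 is 10 degrees), then the closure, from -1 (fully open) to 1 (shut). In form: [[[dx, dy, dz], [ax, ay, az], gripper], ...]. A call has 1 to 5 rows; each row is the pose to reach, as a shift and turn from the pose commanded when the call began, along the tool's axes at that moment; what a row does not reach only later rows make up. A row lasts 1/8 s, in which the tool goes at most 62.5 mm and 10.7 degrees, less where a joint would pass 70% of its speed; a pose out of reach is approached as far as the arm can. A call with a gripper value outside its range is refused whole. The fingers move at their own pace and stop on an object; "squeeze" is the grip in N (left out, the last holds). Time passes only in rows, so rows that repeat a pose let the fingers close. It gives the time, the measured TCP pose, the force, the opening and the grip force at its end, in the units of the state.
- env.get_state(): the state, without advancing time (a new reading comes with each control period).
- env.read_camera(name): name is "scene" or "top" or "wrist"; returns a dict with "pixels" (400x640x3 uint8, red, green, blue), "fovy" (degrees; the focal length in pixels is half the picture's height over the tangent of half this angle, whatever the lens; pixels are square), "cx", "cy" (the principal point, pixels), "extrinsics" (4x4, takes a point from world to camera coordinates); the wrist camera has in their place "mount" (4x4, takes a point from camera to tool coordinates, whose origin is the TCP and whose axes are the flange's). Camera axes: x right, y up, looking along -z (the intrinsics and any distortion apply to the point x, -y, -z); pixel columns grow to the right and rows downward; lengths in m; the calibration is good to about 2 mm. A picture is of the moment at which its call begins: read the wrist's pose just before it. There is no depth.
- env.hand_in(): hands the job in; it is judged then, once.
Trained networks look in a picture, given as the dict that the camera call returned (one of the last four; its "shot" number tells which), for a name from the list of things; names that differ only in an ending like _2 or _b are one class to them, and where a whole thing is asked for, a point or a joint stands for the part that bears it (a point fixed in the world has none). Each returns a list of dicts, best first, with "confidence" (0 to 1); they miss things now and then, are a little off and sometimes report something else, mostly with a low value. They report only what shows in the picture. A call takes as long as a camera call.
- env.spot_in(thing, picture): "centre" ([x, y, z] in m, in world coordinates, good to about 4 mm: the middle of the surface that is visible of it).
- env.regions_of(thing, picture): "mask" (400x640 bool, what is visible of it).
- env.landmark_of(thing, picture): "centre" ([x, y, z] in m, in world coordinates, good to about 4 mm: a listed point, or the origin of a listed thing).
The state is a dict: "clock": time; "joint_pos": joint angles; "qvel": joint speeds; "tau": joint torques, N m; "tcp_pos": TCP position; "orientation": TCP orientation; "wrist_force": force on the tool from outside, world axes, zero at the start; "ft_torque": the same for the moment, N m; "finger_gap": finger opening in m; "grip_force": force on a finger pad.
Only numpy, scipy, OpenCV 4.12 (cv2) and the standard library are available. Lean on these libraries where they do the work, as an engineer would, in place of code of your own. Each camera call takes 0.05 s, during which the arm holds its last target. There are 200 camera calls.

TASK

With a fingertip, flick the lobes of the micromanipulator's star-shaped thumbwheel anticlockwise (seen from above), click by click, until the red lobe rests at the green pointer and the glass needle stands just short of the specimen; never click it past the pointer. Stop one click short, take the finger off and let the wheel rest for half a second, then flick the last click on its own. Push the lobes gently, do not push the needle carriage, and leave the jar, dish and other loose things where they stand.

Things in the scene. Friction and masses are not known exactly. Their poses are not given: they have to be found in the camera images.
- manipulator: Micromanipulator fixed on the table: aluminium base plate, x -60..160, y -190..190 mm in this frame, 18 mm thick. Origin on the table below the wheel's axis; z up; +x points from wheel to green pointer (away from the robot, within 20 deg). Wheel rim free on its near (-x) side. Detent/pointer block from x = 47 mm, up to 63 mm high; rail along y at x = 115 mm with carriage, up to 100 mm high.
- wheel (a joint): Angle of the star thumbwheel (vertical axis), rad, growing anticlockwise from above; 0 = red lobe at the pointer. Spring detent every 60 deg (1.047 rad, one lobe): it rests there within 0.05, and starts 2, 3 or 4 clicks before 0. Pushed past halfway (about 2 to 3 N at a lobe) it snaps on by itself within about 0.5 s, else springs back. Hard stops at -4.85 and +1.3.
- wheel_centre (a point): On the wheel's axis, 62 mm above the table (wheel top). Wheel 105 mm across: hub of 28 mm radius, six evenly spaced lobes out to 52.5 mm radius, 7 to 9 mm thick, from 36 to 62 mm above the table; gaps between neighbouring lobe ends 39 mm. At rest one lobe points at the pointer and one straight away from it (manipulator -x).
- red_tip (a point): Top of the red lobe (the other five are black), 48 mm from the wheel's axis, 62 mm above the table.
- pointer (a point): Tip of the green pointer that looks at the wheel from its far (+x) side: 57 mm from the axis, 62 mm above the table. Fixed on the manipulator.
- carriage: Needle carriage, a dark steel block 40 x 46 x 40 mm on the rail, with the needle holder on top along manipulator y. Origin at the block's centre, 60 mm above the table. Geared to the wheel: 6 mm towards manipulator +y a click. Not to be pushed.
- needle_tip (a point): Tip of the glass needle, 92 mm above the table, 120 mm ahead (+y) of the carriage's centre.
- specimen (a point): Near face of the small amber specimen (8 mm) in its yellow holder on the rail; the needle tip stands 5 mm short of it when the wheel is at 0.
- jar: Amber jar with black cap, 40 mm across, 55 mm high, loose on the base plate near its +y end. Origin under its centre.
- collar: Brass collar, 34 mm across, 16 mm high, loose on the base plate near its -y end. Origin under its centre.
- spare_knob: Spare dark steel knob, 28 mm across, 36 mm high, loose on the base plate near its -y end. Origin under its centre.
- dish: Shallow glass dish, 90 mm across, 16 mm high, loose on the table. Origin under its centre.
- vial: Clear vial with blue cap, 26 mm across, 60 mm high, loose on the table. Origin under its centre.
- tub: White plastic tub, 60 mm across, 50 mm high, loose on the table. Origin under its centre.
- driver: Screwdriver with yellow handle, 160 mm long, lying loose on the table.

How it is judged:
By the outcome, as a careful person would: the job done as asked, in the order asked, and still so for the second after the job is handed in, with the robot touching nothing.
It also fails if it takes over 72 s, if anything falls off the work surface, if the arm or the gripper's body presses on something with over 40 N, if the wrist force passes 120 N, or if a joint passes its speed limit or range.

## Working session

There is one attempt and no reset: what is moved stays moved. The work goes in short steps, Python scripts to look and compute and a tool call to move; the robot and the scene stay as the last step left them, time stands still between calls to the robot, and variables do not carry over. Pictures are saved under pics/ and viewed, at most 10 in all, crops included, and the job is handed in when it is done.

Besides the shell and the picture viewer there is one more tool, called after "Emit:" as name(argument=value, ...), one argument or row to a line, values as JSON. move_arm: Moves the arm, as the interface text tells. Its arguments: {"type":"object","properties":{"targets":{"type":"array","items":{"type":"array"}},"squeeze":{"type":"number"}},"required":["targets"]}

```bash
mkdir -p pics; cat > h.py <<'E'
from workcell import env
import numpy as np, cv2
def save(p,n): cv2.imwrite('pics/'+n,p['pixels'][:,:,::-1])
def lm(p,names):
    for n in names:
        for r in env.landmark_of(n,p)[:2]: print(p['shot'],n,np.round(r['centre'],4),round(r['confidence'],2))
E
python3 - <<'E'
from h import *
s=env.get_state(); print({k:np.round(v,3) for k,v in s.items()})
for c in('top','scene'):
    p=env.read_camera(c); save(p,c+'0.png')
    lm(p,['manipulator','wheel_centre','red_tip','pointer','carriage','needle_tip','specimen','jar','vial','tub','dish','collar','spare_knob'])
E
```

```text
{'clock': np.float64(0.0), 'joint_pos': array([-1.427,  0.314,  0.045,  1.304, -0.   ,  1.431]), 'qvel': array([ 0.   , -0.   ,  0.001,  0.   ,  0.001, -0.001]), 'tau': array([ 1.0000e-03, -4.8062e+01,  2.9854e+01,  1.9000e-02, -0.0000e+00,
        0.0000e+00]), 'tcp_pos': array([ 0.161, -0.551,  0.23 ]), 'orientation': array([-0.001,  0.99 ,  0.141, -0.   ]), 'wrist_force': array([0.223, 0.225, 0.175]), 'ft_torque': array([-0.011,  0.011, -0.072]), 'grip_force': np.float64(0.0), 'finger_gap': np.float64(0.086)}
1 manipulator [ 5.918e-01  9.660e-02 -5.000e-04] 0.81
1 wheel_centre [0.594  0.0949 0.0629] 0.77
1 red_tip [0.5745 0.1442 0.0579] 0.57
1 red_tip [ 0.5922  0.0973 -0.0027] 0.55
1 pointer [0.6453 0.0897 0.062 ] 0.92
1 pointer [ 3.874e-01  3.575e-01 -3.000e-04] 0.59
1 carriage [0.7015 0.03   0.0592] 0.75
1 needle_tip [0.7105 0.1511 0.0851] 0.58
1 needle_tip [ 0.4179 -0.3663  0.0031] 0.43
1 specimen [0.7167 0.1824 0.091 ] 0.98
1 specimen [0.6991 0.0294 0.0565] 0.3
1 jar [0.6134 0.2485 0.0215] 0.7
1 vial [0.5033 0.4533 0.0037] 0.54
1 tub [0.384  0.3563 0.0006] 0.74
1 dish [ 5.457e
[... 280 characters left out ...]
 0.56
2 wheel_centre [0.5724 0.1421 0.0625] 0.31
2 red_tip [0.571  0.1455 0.0576] 0.79
2 red_tip [0.6174 0.2466 0.0183] 0.45
2 pointer [0.6449 0.0895 0.0642] 0.69
2 pointer [0.6992 0.0265 0.0579] 0.51
2 carriage [0.6998 0.0309 0.0578] 0.7
2 carriage [0.6481 0.0929 0.0641] 0.44
2 needle_tip [0.718  0.1494 0.095 ] 0.67
2 specimen [0.7162 0.179  0.0928] 0.64
2 specimen [ 0.5887  0.0964 -0.0032] 0.25
2 jar [0.6151 0.2483 0.0162] 0.74
2 jar [0.3839 0.3565 0.0017] 0.53
2 vial [ 0.5087  0.4554 -0.0019] 0.57
2 tub [0.3871 0.3534 0.0038] 0.9
2 dish [ 0.5502 -0.4468 -0.0008] 0.8
2 collar [ 0.5423 -0.0424  0.0179] 0.39
2 spare_knob [ 0.6275 -0.0577  0.0214] 0.65
2 spare_knob [0.6985 0.0309 0.0575] 0.32
```

View pics/top0.png

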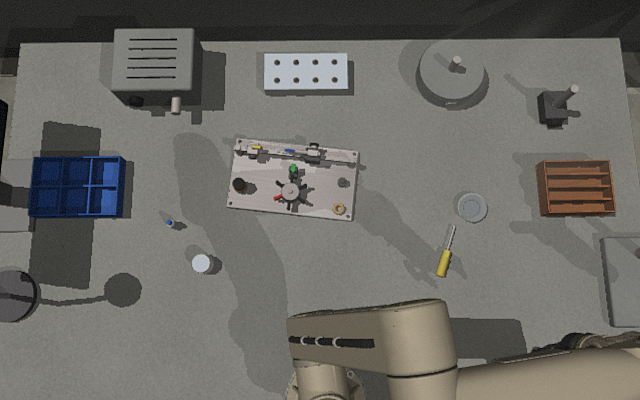

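```bash
cat >> h.py <<'E'
from scipy.spatial.transform import Rotation as R
C=np.array([.5915,.0955]); YAW=np.deg2rad(-6)
def M(a=YAW): return np.array([[np.cos(a),-np.sin(a)],[np.sin(a),np.cos(a)]])
def pose():
    s=env.get_state(); q=s['orientation']; return s, R.from_quat([q[1],q[2],q[3],q[0]])
def go(mx,my,z):
    "shift (mm) and turn (10deg) in tool axes to manip-frame point, tool x along manip +y, tool z down"
    s,r=pose(); a=YAW+np.pi/2; x=np.array([np.cos(a),np.sin(a),0]); zz=np.array([0,0,-1.])
    G=R.from_matrix(np.c_[x,np.cross(zz,x),zz])
    t=np.r_[C+M()@[mx/1e3,my/1e3],z/1e3]
    print('shift',np.round(r.inv().apply(t-s['tcp_pos'])*1e3,1),'turn',np.round(np.rad2deg((r.inv()*G).as_rotvec())/10,2),
     'now manip',np.round(M().T@(s['tcp_pos'][:2]-C)*1e3,1),s['tcp_pos'][2].round(4),'t',round(float(s['clock']),2))
E
python3 -c "
from h import *
go(-100,20,180)"
```

```text
shift [ 509.6 -557.5   51.2] turn [ 0.    0.   -6.77] now manip [-360.4 -689. ] 0.2313 t 1.4
```

The picture shows the wheel at about (291,191), the red lobe pointing lower-left at (279,197) and the green pointer at (294,170). The red lobe is 4 clicks short, and the 29 mm needle gap agrees.

Emit:
move_arm(
  targets=[
    [[35, -37, 0], [0, 0, -0.5], 1],
    [[70, -75, 0], [0, 0, -1], 1],
    [[105, -112, 0], [0, 0, -1.5], 1],
    [[140, -150, 0], [0, 0, -2], 1],
    [[175, -187, 0], [0, 0, -2.5], 1],
  ],
)

```text
clock: 2.02
tcp_pos: [0.2771, -0.3221, 0.2315]
orientation: [0.0, 0.935, 0.353, 0.0]
wrist_force: [0.7, 0.2, 0.2]
finger_gap: 0.0002
grip_force: 0.0
```

```bash
python3 -c "
from h import *
go(-100,20,180)"
```

```text
shift [ 459.  -192.5   51.3] turn [ 0.    0.   -4.26] now manip [-269.  -448.1] 0.2315 t 2.02
```

Emit:
move_arm(
  targets=[
    [[46, -19, 0], [0, 0, -0.5], 1],
    [[92, -38, 0], [0, 0, -1], 1],
    [[138, -57, 0], [0, 0, -1.5], 1],
    [[184, -77, 0], [0, 0, -2], 1],
    [[230, -96, 0], [0, 0, -2.5], 1],
  ],
)

```text
clock: 2.65
tcp_pos: [0.3868, -0.0982, 0.2316]
orientation: [0.001, 0.837, 0.548, 0.0]
wrist_force: [1.1, -0.8, -0.3]
finger_gap: -0.0001
grip_force: 0.0
```

```bash
python3 -c "
from h import *
go(-100,20,180)"
```

```text
shift [248.3   8.7  51.6] turn [ 0.01  0.   -1.76] now manip [-183.3 -214. ] 0.2316 t 2.65
```

Emit:
move_arm(
  targets=[
    [[50, 2, 0], [0, 0, -0.5], 1],
    [[100, 4, 0], [0, 0, -1], 1],
    [[150, 6, 5], [0, 0, -1.5], 1],
    [[200, 8, 20], [0, 0, -1.76], 1],
    [[248, 9, 50], [0, 0, -1.76], 1],
  ],
)

```text
clock: 3.28
tcp_pos: [0.4962, 0.1256, 0.1821]
orientation: [0.001, 0.744, 0.669, 0.002]
wrist_force: [1.0, -0.4, -0.8]
finger_gap: -0.0003
grip_force: 0.0
```

```bash
python3 -c "
from h import *
for i in range(2):
    p=env.read_camera('wrist')
save(p,'w1.png'); print(p['mount'].round(3),p['fovy'])
for c in ('wrist','top','scene'):
    p=env.read_camera(c); lm(p,['wheel_centre','red_tip','pointer'])
go(-100,20,42)"
```

```text
[[ 0.     0.96   0.279  0.071]
 [ 1.    -0.    -0.001  0.001]
 [-0.001  0.279 -0.96  -0.143]
 [ 0.     0.     0.     1.   ]] 65.32848698977894
5 wheel_centre [0.5896 0.0964 0.0585] 0.79
5 red_tip [0.572  0.1457 0.0603] 0.92
5 pointer [0.6502 0.0894 0.0632] 0.83
6 wheel_centre [0.5921 0.0992 0.0619] 0.66
6 wheel_centre [ 0.54   -0.049   0.0175] 0.4
6 red_tip [0.5737 0.1433 0.0591] 0.84
6 pointer [0.645  0.0926 0.0635] 0.62
6 pointer [ 0.5412 -0.0469  0.0162] 0.36
7 wheel_centre [0.5911 0.1    0.0599] 0.8
7 wheel_centre [0.5711 0.1449 0.0607] 0.74
7 red_tip [0.5725 0.1409 0.0595] 0.81
7 pointer [0.6446 0.0909 0.0646] 0.94
shift [  2.6  -0.7 139.7] turn [ 0.   -0.   -0.02] now manip [-99.4  17.4] 0.1817 t 3.98
```

View pics/w1.png

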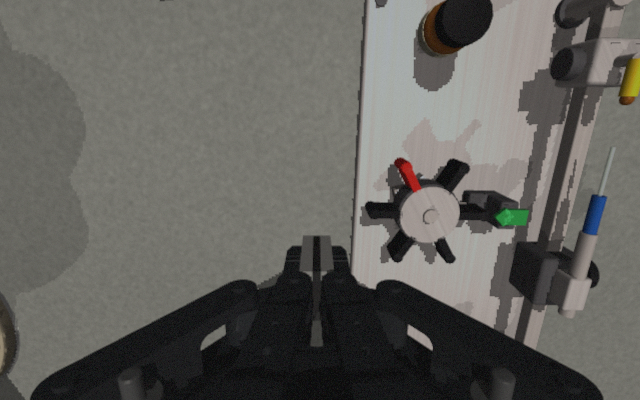

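The wrist view shows the hub at (430,215), the red lobe at (402,165), the near lobe at (370,210) and the pointer at (512,216). The shut fingertips are at (316,250). I'll descend on the near side.

Emit:
move_arm(
  targets=[
    [[2, 0, 40], [0, 0, 0], 1],
    [[4, 0, 80], [0, 0, 0], 1],
    [[4, 0, 110], [0, 0, 0], 1],
    [[4, 0, 136], [0, 0, 0], 1],
    [[4, 0, 136], [0, 0, 0], 1],
  ],
)

```text
clock: 4.6
tcp_pos: [0.4928, 0.1273, 0.0436]
orientation: [-0.001, 0.744, 0.668, -0.002]
wrist_force: [-0.7, -0.4, 0.1]
finger_gap: 0.0001
grip_force: 0.0
```

```bash
sed -i 's/\.0955\]/.097]/' h.py; python3 -c "
from h import *
p=env.read_camera('wrist'); save(p,'w2.png'); lm(p,['wheel_centre','red_tip','pointer'])
go(-47,22,46)"
```

```text
8 wheel_centre [0.5892 0.0948 0.0602] 0.72
8 red_tip [0.5719 0.142  0.0587] 0.78
shift [ 1.6 51.3  0.8] turn [ 0.01 -0.   -0.01] now manip [-98.3  20.6] 0.0466 t 4.8
```

View pics/w2.png

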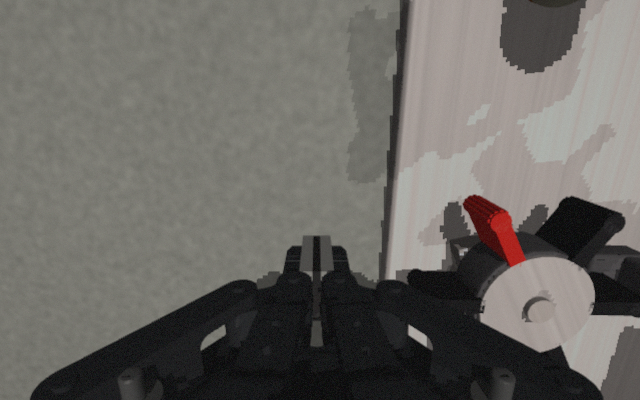

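The near lobe's end is at about (412,275), the red lobe tip at (470,200) and the fingertip at (316,240). The finger lies on the +y side of the near lobe, so I'll move in.

Emit:
move_arm(
  targets=[
    [[3, 15, 0], [0, 0, 0], 1],
    [[3, 30, 0], [0, 0, 0], 1],
    [[3, 42, 0], [0, 0, 0], 1],
    [[3, 51, 0], [0, 0, 0], 1],
    [[3, 51, 0], [0, 0, 0], 1],
  ],
)

```text
clock: 5.42
tcp_pos: [0.5464, 0.125, 0.0452]
orientation: [0.0, 0.744, 0.668, 0.0]
wrist_force: [-0.1, 0.8, -0.9]
finger_gap: 0.0
grip_force: 0.0
```

```bash
python3 -c "
from h import *
p=env.read_camera('wrist'); save(p,'w3.png')
go(-47,-17,46);print(env.get_state()['wrist_force'])"
```

```text
shift [-40.1   1.6  -0.9] turn [-0.    0.   -0.02] now manip [-48.5  23.1] 0.0451 t 5.47
[-1.04846488  0.04099106  0.52770446]
```

View pics/w3.png

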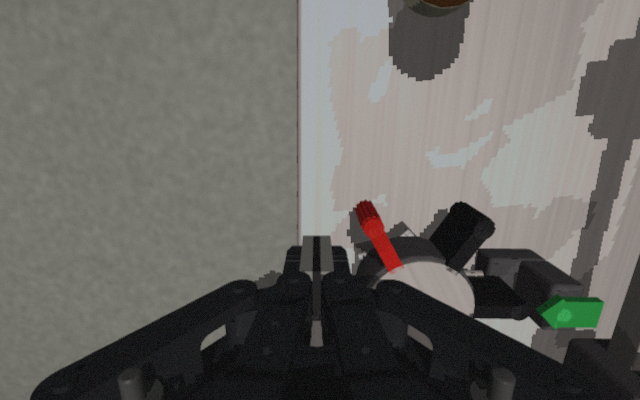

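The fingertip at (316,250) sits beside the hub, behind the red lobe (368,215). Nothing is touched yet. First push, slowly.

Emit:
move_arm(
  targets=[
    [[-6, 1, 0], [0, 0, 0], 1],
    [[-12, 1, 0], [0, 0, 0], 1],
    [[-18, 1, 0], [0, 0, 0], 1],
    [[-23, 1, 0], [0, 0, 0], 1],
    [[-28, 1, 0], [0, 0, 0], 1],
  ],
)

```text
clock: 6.1
tcp_pos: [0.544, 0.0969, 0.0455]
orientation: [0.0, 0.744, 0.668, 0.0]
wrist_force: [0.8, 1.3, -0.0]
finger_gap: 0.0002
grip_force: 0.6
```

Emit:
move_arm(
  targets=[
    [[-4, 0, 0], [0, 0, 0], 1],
    [[-8, 0, 0], [0, 0, 0], 1],
    [[-12, 0, 0], [0, 0, 0], 1],
    [[-12, 0, 0], [0, 0, 0], 1],
  ],
)

```text
clock: 6.6
tcp_pos: [0.5424, 0.0849, 0.0452]
orientation: [0.0, 0.744, 0.668, -0.0]
wrist_force: [-0.4, -0.4, 0.4]
finger_gap: 0.0001
grip_force: 0.0
```

```bash
python3 -c "
from h import *
for c in ('scene','top'):
    p=env.read_camera(c); lm(p,['red_tip','carriage','needle_tip'])
go(-100,-17,46);print(env.get_state()['wrist_force'])"
```

```text
10 red_tip [0.5426 0.1075 0.0621] 0.84
10 carriage [0.6987 0.0342 0.0542] 0.69
10 carriage [ 0.5913  0.0956 -0.0017] 0.35
10 needle_tip [0.7165 0.1568 0.0947] 0.63
11 carriage [0.7002 0.0374 0.0596] 0.81
11 needle_tip [0.7134 0.1569 0.0865] 0.76
shift [ -0.5 -52.4  -0.8] turn [-0.    0.   -0.01] now manip [-47.6 -16.6] 0.0452 t 7.0
[-0.08768026  0.65110099 -0.17837854]
```

Emit:
move_arm(
  targets=[
    [[0, -15, 0], [0, 0, 0], 1],
    [[0, -32, 0], [0, 0, 0], 1],
    [[20, -32, 0], [0, 0, 0], 1],
    [[40, -32, 0], [0, 0, 0], 1],
    [[40, -32, 0], [0, 0, 0], 1],
  ],
)

```text
clock: 7.62
tcp_pos: [0.5139, 0.1295, 0.0453]
orientation: [-0.0, 0.743, 0.669, -0.0]
wrist_force: [0.0, 0.4, -0.6]
finger_gap: 0.0002
grip_force: 0.0
```

```bash
python3 -c "
from h import *
for c in ('scene','top'):
    p=env.read_camera(c); lm(p,['red_tip','carriage','needle_tip'])
go(-47,23,46)"
```

```text
12 red_tip [0.5444 0.1065 0.06  ] 0.76
12 red_tip [ 5.497e-01 -4.457e-01 -4.000e-04] 0.3
12 carriage [0.6978 0.0346 0.0555] 0.62
12 needle_tip [0.7177 0.1602 0.0949] 0.59
13 red_tip [0.5403 0.1041 0.0584] 0.75
13 carriage [0.7002 0.0352 0.0589] 0.65
13 needle_tip [0.7118 0.156  0.0862] 0.91
shift [ 0.2 32.4 -0.8] turn [-0.    0.   -0.02] now manip [-79.4  22.9] 0.0452 t 8.03
```

Emit:
move_arm(
  targets=[
    [[1, 16, 0], [0, 0, 0], 1],
    [[1, 32, 0], [0, 0, 0], 1],
    [[-6, 32, 0], [0, 0, 0], 1],
    [[-12, 32, 0], [0, 0, 0], 1],
    [[-18, 32, 0], [0, 0, 0], 1],
  ],
)

```text
clock: 8.65
tcp_pos: [0.5443, 0.1069, 0.0453]
orientation: [-0.0, 0.744, 0.668, 0.0]
wrist_force: [1.3, 1.8, -0.1]
finger_gap: 0.0002
grip_force: 0.9
```

Emit:
move_arm(
  targets=[
    [[-5, 0, 0], [0, 0, 0], 1],
    [[-10, 0, 0], [0, 0, 0], 1],
    [[-15, 0, 0], [0, 0, 0], 1],
    [[-19, 0, 0], [0, 0, 0], 1],
    [[-22, 0, 0], [0, 0, 0], 1],
  ],
)

```text
clock: 9.28
tcp_pos: [0.5421, 0.0848, 0.0451]
orientation: [-0.0, 0.744, 0.668, -0.0]
wrist_force: [1.0, -0.1, -1.2]
finger_gap: -0.0001
grip_force: 0.0
```

Emit:
move_arm(
  targets=[
    [[0, 0, 0], [0, 0, 0], 1],
    [[0, -15, 0], [0, 0, 0], 1],
    [[0, -32, 0], [0, 0, 0], 1],
    [[20, -32, 0], [0, 0, 0], 1],
    [[40, -32, 0], [0, 0, 0], 1],
  ],
)

```text
clock: 9.9
tcp_pos: [0.5135, 0.129, 0.0453]
orientation: [-0.0, 0.744, 0.668, -0.0]
wrist_force: [0.6, -0.1, 0.1]
finger_gap: -0.0003
grip_force: 0.0
```

```bash
python3 -c "
from h import *
for c in ('scene','top'):
    p=env.read_camera(c); lm(p,['red_tip','carriage','needle_tip'])
go(-47,23,46)"
```

```text
14 red_tip [0.5635 0.0595 0.0608] 0.63
14 carriage [0.7015 0.0407 0.0571] 0.95
14 needle_tip [0.7202 0.1618 0.0964] 0.82
14 needle_tip [ 0.5043  0.4543 -0.    ] 0.7
15 red_tip [0.5588 0.0592 0.0609] 0.67
15 red_tip [ 0.545  -0.4544  0.0033] 0.42
15 carriage [0.7037 0.0419 0.0575] 0.55
15 needle_tip [0.7128 0.16   0.0889] 0.8
15 needle_tip [0.5046 0.4555 0.0008] 0.22
shift [ 0.3 32.7 -0.8] turn [-0.    0.   -0.02] now manip [-79.7  22.8] 0.0452 t 10.3
```

Two clicks done and -2 remaining. Next is the third click, then take the finger off and rest.

Emit:
move_arm(
  targets=[
    [[1, 16, 0], [0, 0, 0], 1],
    [[1, 32, 0], [0, 0, 0], 1],
    [[-6, 32, 0], [0, 0, 0], 1],
    [[-12, 32, 0], [0, 0, 0], 1],
    [[-18, 32, 0], [0, 0, 0], 1],
  ],
)

```text
clock: 10.92
tcp_pos: [0.5443, 0.1069, 0.0453]
orientation: [-0.0, 0.744, 0.668, 0.0]
wrist_force: [1.3, 1.4, -0.3]
finger_gap: 0.0003
grip_force: 0.9
```

Emit:
move_arm(
  targets=[
    [[-5, 0, 0], [0, 0, 0], 1],
    [[-10, 0, 0], [0, 0, 0], 1],
    [[-15, 0, 0], [0, 0, 0], 1],
    [[-19, 0, 0], [0, 0, 0], 1],
    [[-22, 0, 0], [0, 0, 0], 1],
  ],
)

```text
clock: 11.55
tcp_pos: [0.5422, 0.0848, 0.0451]
orientation: [-0.0, 0.744, 0.668, -0.0]
wrist_force: [0.3, -0.6, -0.0]
finger_gap: 0.0002
grip_force: 0.0
```

Emit:
move_arm(
  targets=[
    [[0, 0, 0], [0, 0, 0], 1],
    [[0, -15, 0], [0, 0, 0], 1],
    [[0, -32, 0], [0, 0, 0], 1],
    [[20, -32, 0], [0, 0, 0], 1],
    [[40, -32, 0], [0, 0, 0], 1],
  ],
)

```text
clock: 12.18
tcp_pos: [0.5135, 0.129, 0.0453]
orientation: [-0.0, 0.744, 0.668, -0.0]
wrist_force: [0.4, -0.3, 0.4]
finger_gap: 0.0004
grip_force: 0.0
```

Emit:
move_arm(
  targets=[
    [[0, 0, 0], [0, 0, 0], 1],
    [[0, 0, 0], [0, 0, 0], 1],
    [[0, 0, 0], [0, 0, 0], 1],
    [[0, 0, 0], [0, 0, 0], 1],
    [[0, 0, 0], [0, 0, 0], 1],
  ],
)

```text
clock: 12.8
tcp_pos: [0.515, 0.1282, 0.0453]
orientation: [0.0, 0.744, 0.668, -0.0]
wrist_force: [-0.3, -0.3, -0.1]
finger_gap: 0.0
grip_force: 0.0
```

```bash
python3 -c "
from h import *
for c in ('scene','top','wrist'):
    p=env.read_camera(c); lm(p,['red_tip','carriage','needle_tip'])
save(p,'w4.png')
go(-47,23,46)"
```

```text
16 red_tip [0.6075 0.0548 0.0595] 0.59
16 carriage [0.7    0.0474 0.059 ] 0.68
16 needle_tip [0.7194 0.1689 0.0964] 0.87
16 needle_tip [ 0.5459 -0.0448  0.016 ] 0.61
17 red_tip [0.6104 0.0522 0.0611] 0.76
17 carriage [0.7017 0.049  0.0574] 0.61
shift [-0.3 32.5 -0.8] turn [-0.    0.   -0.01] now manip [-79.5  23.4] 0.0452 t 13.4
```

View pics/w4.png

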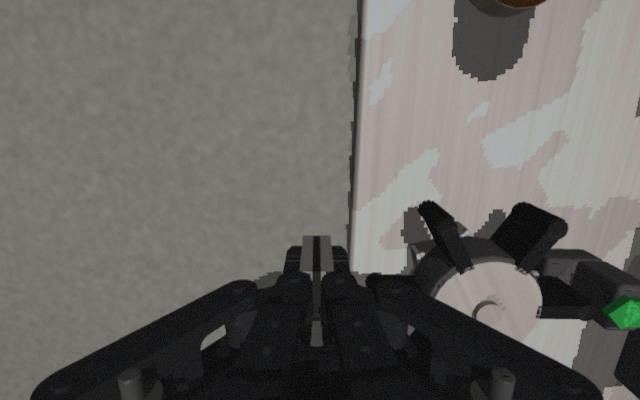

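Red is 60° short of the pointer (it reads -68° in world, the pointer -6°). In the wrist view only black lobes face the finger, and the green pointer is at (625,312). The wheel has rested over a second, so I'll flick the last click.

Emit:
move_arm(
  targets=[
    [[0, 16, 0], [0, 0, 0], 1],
    [[0, 32, 0], [0, 0, 0], 1],
    [[-6, 32, 0], [0, 0, 0], 1],
    [[-12, 32, 0], [0, 0, 0], 1],
    [[-18, 32, 0], [0, 0, 0], 1],
  ],
)

```text
clock: 14.02
tcp_pos: [0.5443, 0.1071, 0.0453]
orientation: [-0.0, 0.744, 0.668, 0.0]
wrist_force: [1.9, 2.5, -0.3]
finger_gap: -0.0003
grip_force: 0.9
```

Emit:
move_arm(
  targets=[
    [[-5, 0, 0], [0, 0, 0], 1],
    [[-10, 0, 0], [0, 0, 0], 1],
    [[-15, 0, 0], [0, 0, 0], 1],
    [[-19, 0, 0], [0, 0, 0], 1],
    [[-22, 0, 0], [0, 0, 0], 1],
  ],
)

```text
clock: 14.65
tcp_pos: [0.5421, 0.0848, 0.0451]
orientation: [-0.0, 0.744, 0.668, -0.0]
wrist_force: [-0.7, -0.1, 0.2]
finger_gap: 0.0002
grip_force: 0.0
```

Emit:
move_arm(
  targets=[
    [[0, 0, 0], [0, 0, 0], 1],
    [[0, -15, 0], [0, 0, 0], 1],
    [[0, -32, 0], [0, 0, 0], 1],
    [[0, -50, 0], [0, 0, 0], 1],
    [[0, -70, -20], [0, 0, 0], 1],
  ],
)

```text
clock: 15.28
tcp_pos: [0.4697, 0.093, 0.0641]
orientation: [-0.001, 0.744, 0.668, -0.002]
wrist_force: [0.2, 0.3, 0.0]
finger_gap: -0.0001
grip_force: 0.0
```

Emit:
move_arm(
  targets=[
    [[0, 0, -40], [0, 0, 0], 1],
    [[0, 0, -80], [0, 0, 0], 1],
    [[0, 0, -120], [0, 0, 0], 1],
    [[0, 0, -120], [0, 0, 0], 1],
    [[0, 0, -120], [0, 0, 0], 1],
  ],
)

```text
clock: 15.9
tcp_pos: [0.4718, 0.093, 0.1847]
orientation: [-0.0, 0.744, 0.668, -0.0]
wrist_force: [-0.3, 0.5, -0.2]
finger_gap: 0.0004
grip_force: 0.0
```

```bash
python3 -c "
from h import *
for c in ('scene','top','wrist'):
    p=env.read_camera(c); lm(p,['red_tip','pointer','needle_tip','specimen'])
save(p,'w5.png')"
```

```text
19 red_tip [0.6406 0.0973 0.062 ] 0.75
19 red_tip [ 0.506   0.4562 -0.003 ] 0.5
19 pointer [0.6461 0.092  0.0614] 0.66
19 needle_tip [0.7224 0.1712 0.0945] 0.73
19 specimen [0.7175 0.1758 0.0926] 0.63
19 specimen [ 5.90e-01  9.68e-02 -5.00e-04] 0.58
20 pointer [ 0.6271 -0.0534  0.017 ] 0.63
20 needle_tip [0.7173 0.172  0.0874] 0.64
20 specimen [0.7182 0.1775 0.0952] 0.66
21 red_tip [0.6363 0.0908 0.0606] 0.66
21 pointer [0.652  0.0902 0.0628] 0.69
21 pointer [0.7025 0.0546 0.0597] 0.38
21 needle_tip [0.7027 0.052  0.0601] 0.4
21 specimen [ 5.889e-01  9.990e-02 -1.000e-04] 0.58
```

View pics/w5.png

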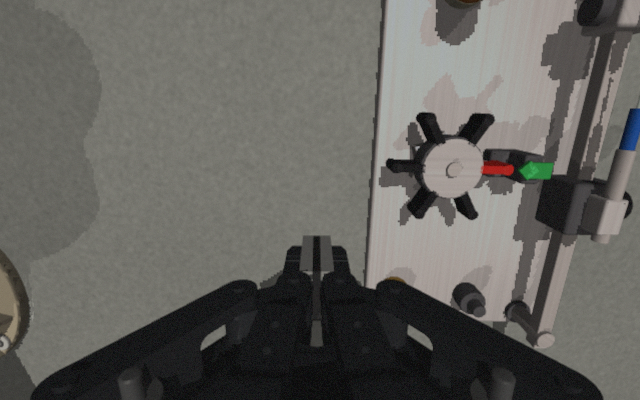

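The red lobe (498,168) points straight at the green pointer (535,171), and the needle is about 5 mm short of the specimen. The gripper is clear.

```bash
python3 -c "
from workcell import env
print(env.hand_in())"
```

```text
the job is handed in; nothing more can be done
None
```

The wheel was flicked four clicks anticlockwise, resting over a second with the finger off before the last one. In the final pictures the red lobe is at the green pointer, the needle is about 5 mm short of the specimen and the gripper is clear; the job is handed in.

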